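Turn the rotor flange once round past its pointer

TASK

Two bench stands each carry a part on an upright spindle, with a crank handle and a fixed pointer. To check that the large round rotor flange runs true, turn it by its handle exactly one full turn counter-clockwise as seen from above, so that the handle ends next to its pointer again, then let go. Do not turn the smaller oval bearing on the other stand.

Things in the scene. Friction and masses are not known exactly. Their poses are not given: they have to be found in the camera images.
- flange_handle (a point): middle of the flange's crank handle: a black upright round grip, 20 mm across, 50 mm tall, that spins freely on its pin, so the hand need not turn. It rides 46 mm from the axis. This point is 121 mm above the table, 25 mm below the grip's top; a steel pin head rises 5 mm more. Below the grip a 20 mm steel boss stands on the disc
- flange_axis (a point): fixed point on the upright axis of the dark round rotor flange (120 mm disc on a stand with a round grey 104 mm foot, screwed down), 85 mm above the table, level with the top of its hub; spindle nose to 94 mm, disc rim to about 75 mm. Its x axis points level from the axis to the fixed pointer: a steel finger on a post 81 mm out, 64 mm tall, lower than the disc's top
- flange (a joint): turn of the rotor flange in rad about the upright axis, counter-clockwise from above positive, counted on through several turns; 0 when its handle stands in line with the pointer. It starts within 0.12 of 0; one full turn on, in line with the pointer, is 6.28. Moderate friction, about 2 N at the handle; it stays where it is left
- bearing_handle (a point): middle of the like black handle, 37 mm from its axis, on the other stand, which carries the smaller oval flange bearing (72 x 92 mm); to be left alone. The two stands' axes are at least 0.24 m apart, left and right
There are look-alikes about, which are no part of the job. What is shaped like the part that bears flange_handle but purple is not meant.

How it is judged:
By the outcome, as a careful person would: the job done as asked, in the order asked, and still so for the second after the job is handed in, with the robot touching nothing.
It also fails if it takes over 58 s, if anything falls off the work surface, if the arm or the gripper's body presses on something with over 40 N, if the wrist force passes 120 N, or if a joint passes its speed limit or range.

ROBOT

A 7-joint arm with a two-finger parallel gripper is mounted at the origin on a cart in front of the work surface, level with it; the furniture and walls round the work are solid. World frame = base frame: x ahead of the robot, y to its left, z up, the work surface at z = 0. Lengths are in m, angles in rad, forces in N, time in s.
With the tool pointing down it reaches from about 0.4 to 0.875 m from the base axis. Payload 19.3 kg.
Tool frame: the origin (TCP) lies at the centre of the arm's flange, where the gripper is bolted on; the fingertips stand 173 mm ahead of it and the grasp point (between the pads) lies 155 mm ahead of it (bot.grip_point_offset is the distance from the TCP to the grasp point, in m); z points along the fingers, x is the direction in which the jaws open and shut, and the axes are right-handed (so a half turn about z gives the same grasp; the last joint's range is limited). The gripper opens to 85 mm and grips with 20 to 120 N. Pads are 22 mm wide; open, the fingers measure 114 mm over their backs; the gripper's body (76 mm by 85 mm) begins 54 mm behind the grasp point. The pads swing forward as they close: fully open they stand 13 mm farther back than shut.
Start: joints at [1.212, 0.521, -0.036, 1.599, 0.021, 1.021, -0.113], TCP at [0.178, -0.599, 0.405] pointing down, gripper open.
Joint ranges: [-2.91, 2.91], [-0.3, 2.13], [-1.5, 1.42], [0.17, 2.43], [-1.26, 4.41], [0.16, 1.93], [-2.52, 2.52]. Speed limits (rad/s): [1.89, 1.89, 2.39, 2.39, 3.01, 3.01, 3.01].

INTERFACE

Orientations are given as [roll, pitch, yaw] about the fixed x, y, z axes, in that order (R = Rz(yaw) Ry(pitch) Rx(roll)).
In Python, from workcell import bot gives the robot as it stands.
- The arm moves only by the tool step_arm, never from a script. Its argument "plan" is a list that holds one entry, the list of rows, each a list of 4 numbers: the shift along the world's x, y, z in cm, then the turn about the world's z in rad. A call has 1 to 12 rows; each row is the pose to reach, as a shift and turn from the pose measured when the call began; what a row does not reach only later rows make up. A row lasts 1/12 s, in which the tool goes at most 41.7 mm and 7.16 degrees, less where a joint would pass 70% of its speed; a pose out of reach is approached as far as the arm can. A call with a gripper value outside its range is refused whole. "jaw" is the closure, from 0 (fully open) to 1 (shut), set as the call begins (left out, the last holds). The fingers move at their own pace and stop on an object; "force" is the grip in N (left out, the last holds). Time passes only in rows, so rows that repeat a pose let the fingers close. It gives the time, the measured TCP pose, the force and the opening at its end, in the units of the state.
- bot.observe(): the state, without advancing time (a new reading comes with each control period).
- bot.grab_frame(name): name is "scene" or "top" or "wrist"; returns a dict with "pixels" (384x512x3 uint8, blue, green, red), "mtx" (3x3 intrinsics, pixels), "R" (3x3) and "t" (3): a world point X has camera coordinates R X + t. Camera axes: x right, y down, z forward; pixel columns grow to the right and rows downward; lengths in m; the calibration is good to about 2 mm. A picture is of the moment at which its call begins. There is no depth.
- bot.job_done(): hands the job in, once; it reports no verdict.
The state is a dict: "clock": time; "qpos": joint angles; "qd": joint speeds; "joint_efforts": joint torques, N m; "position": TCP position; "tool_rot": TCP orientation; "force": force on the tool from outside, world axes, zero at the start; "moment": the same for the moment, N m; "grip_width": finger opening in m.
Only numpy, scipy, OpenCV 4.12 (cv2) and the standard library are available. Lean on these libraries where they do the work, as an engineer would, in place of code of your own. Each camera call takes 0.05 s, during which the arm holds its last target.

## Working session

There is one attempt and no reset: what is moved stays moved. The work goes in short steps, Python scripts to look and compute and a tool call to move; the robot and the scene stay as the last step left them, time stands still between calls to the robot, and variables do not carry over. Pictures are saved under pics/ and viewed, and the job is handed in when it is done.

Besides the shell and the picture viewer there is one more tool, called after "Request:" as a command line: name --argument value ..., lists and objects as JSON in quotes. step_arm: Moves the arm, as the interface text tells. Its arguments: {"type":"object","properties":{"plan":{"type":"array"},"jaw":{"type":"number"},"force":{"type":"number"}},"required":["plan"]}

```bash
mkdir -p pics; python3 - <<'E'
from workcell import bot
import cv2,pickle
s=bot.observe();print(s)
d={}
for n in ["scene","top","wrist"]:
    f=bot.grab_frame(n);d[n]=f;cv2.imwrite(f"pics/a_{n}.png",f["pixels"])
    print(n,f["mtx"],f["R"],f["t"])
pickle.dump(d,open("a.pkl","wb"))
E
```

```text
{'clock': 0.0, 'qpos': array([ 1.21177999,  0.52200872, -0.03632698,  1.60000252,  0.02118707,
        1.0211369 , -0.11280294]), 'qd': array([ 0.00043394, -0.00044203,  0.00081786, -0.00038383, -0.00053339,
       -0.00061276, -0.00111805]), 'joint_efforts': array([ 1.35380156e-03, -9.27112055e+01,  1.98137775e+00, -3.69938028e+01,
        1.81963854e-02,  8.02477385e-03, -3.52546033e-05]), 'position': array([ 0.17794797, -0.59897885,  0.40413089]), 'tool_rot': array([ 3.14151815e+00,  1.16857567e-03, -1.28200018e+00]), 'force': array([ 0.10877397, -0.02474679, -0.11381782]), 'moment': array([-0.03599886,  0.02534828, -0.00104077]), 'grip_width': 0.08526364725128678}
scene [[454.1902055    0.         259.88313897]
 [  0.         454.1902055  199.36530921]
 [  0.           0.           1.        ]] [[-0.84601142 -0.53274953  0.02103854]
 [-0.36834461  0.55549527 -0.74548458]
 [ 0.38546975 -0.6384379  -0.66619076]] [0.42921398 0.16813141 1.21694582]
top [[473.17117377   0.         255.1158191 ]
 [  0.         473.17117377 181.71599599]
 [  0.           0.           1.        ]] [[-0.01002018 -0.99993588  0.00527475]
 [-0.98567354  0.0089888  -0.1684247 ]
 [ 0.16836648 -0.00688682 -0.98570041]] [0.11473712 0.43553769 1.00283927]
wrist [[267.86289112   0.         256.42580241]
 [  0.         267.86289112 192.21923993]
 [  0.           0.           1.        ]] [[ 0.28493426 -0.95854633 -0.00117958]
 [-0.9135722  -0.27193751  0.30238357]
 [-0.29016944 -0.08508181 -0.9531856 ]] [-0.62389629 -0.03892432  0.37978731]
```

View pics/a_scene.png

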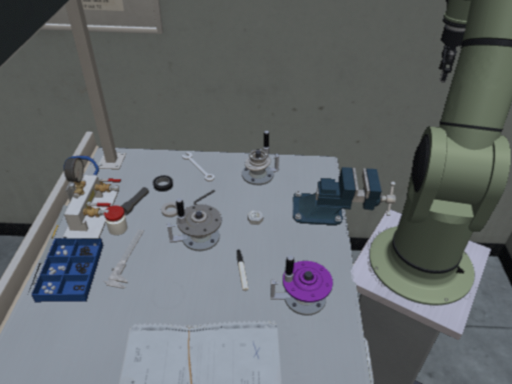

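View pics/a_top.png

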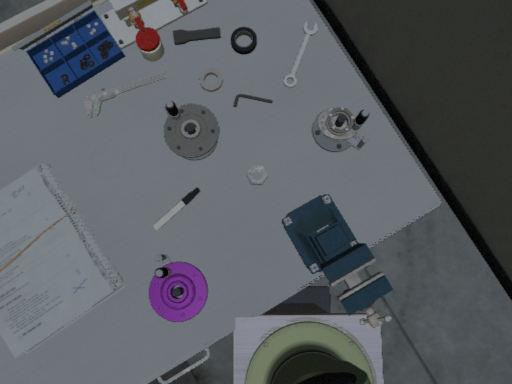

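View pics/a_wrist.png

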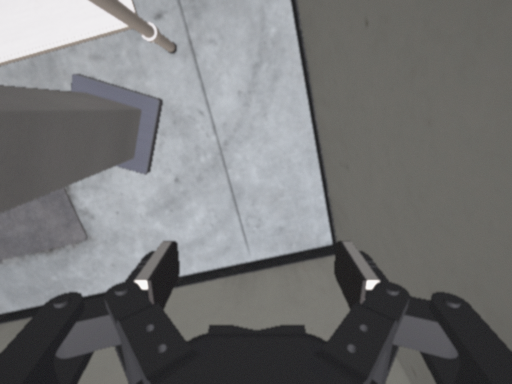

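```bash
cat > h.py <<'E'
import numpy as np,cv2
def ray(f,u,v):
    K,R,t=f["mtx"],f["R"],f["t"]; C=-R.T@t
    d=R.T@np.linalg.inv(K)@np.array([u,v,1.]); return C,d
def onz(f,u,v,z):
    C,d=ray(f,u,v); return C+d*(z-C[2])/d[2]
def proj(f,X):
    p=f["mtx"]@(f["R"]@np.asarray(X,float)+f["t"]); return p[:2]/p[2]
E
python3 - <<'E'
import pickle,cv2
from h import *
d=pickle.load(open("a.pkl","rb"))
print("hub",onz(d["top"],190.5,128.5,.085),"handle top",onz(d["top"],171,103,.151))
print("bearing",onz(d["top"],340,122,.085),"C",ray(d["top"],1,1)[0])
a=d["top"]["pixels"][85:175,140:240];b=d["scene"]["pixels"][175:265,150:250]
cv2.imwrite("pics/z.png",cv2.resize(np.hstack([a,b]),None,fx=4,fy=4,interpolation=cv2.INTER_CUBIC))
E
```

```text
hub [0.54473709 0.24754002 0.085     ] handle top [0.57886679 0.27855154 0.151     ]
bearing [ 0.55641841 -0.07216289  0.085     ] C [0.26160315 0.11772117 1.06124917]
```

View pics/z.png

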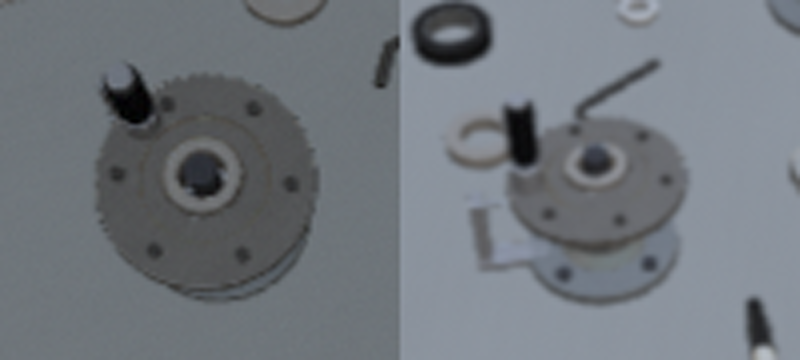

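```bash
python3 - <<'E'
import pickle
from h import *
d=pickle.load(open("a.pkl","rb"))
f=d["wrist"];C=-f["R"].T@f["t"];p=np.array([.178,-.599,.404]);th=-1.282
c,s=np.cos(th),np.sin(th);M=np.array([[c,s,0],[-s,c,0],[0,0,1]])
print("cam in yaw frame",M@(C-p),"fwd",M@f["R"][2])
r0=.625
for k in range(1,13):
    a=-1.282+k*1.72/12;r=r0+(0.60-r0)*k/12
    print(np.round([100*(r*np.cos(a)-.178),100*(r*np.sin(a)+.599),a+1.282],2))
E
```

```text
cam in yaw frame [-0.00056226  0.07779369 -0.03095807] fwd [-0.0010815  -0.30238394 -0.9531856 ]
[8.29 3.33 0.14]
[15.99  7.82  0.29]
[22.94 13.33  0.43]
[29.02 19.77  0.57]
[34.1  26.98  0.72]
[38.08 34.81  0.86]
[40.89 43.11  1.  ]
[42.48 51.69  1.15]
[42.82 60.38  1.29]
[41.93 69.01  1.43]
[39.81 77.39  1.58]
[36.54 85.35  1.72]
```

Request:
step_arm --plan '[[[4,1.5,0,0.07],[8.3,3.3,0,0.14],[12,5.5,0,0.21],[16,7.8,0,0.29],[19.5,10.5,0,0.36],[23,13.3,0,0.43],[26,16.5,0,0.5],[29,19.8,0,0.57],[31.6,23.3,0,0.64],[34.1,27,0,0.72],[36.1,30.9,0,0.79],[38.1,34.8,0,0.86]]]' --jaw 0

```text
clock: 1.15
position: [0.5449, -0.2767, 0.4041]
tool_rot: [3.142, 0.001, -0.419]
force: [-0.3, -0.6, -0.5]
grip_width: 0.0858
```

Request:
step_arm --plan '[[[2.2,5,0,0.07],[4.2,10.9,0,0.14],[5,15,0,0.21],[5.8,19.5,0,0.29],[6,23.8,0,0.36],[6,28,0,0.43],[5.7,32.5,0,0.5],[5.2,36.8,0,0.57],[4.3,41,0,0.64],[3,45,0,0.72],[1.5,49,0,0.79],[-0.2,53,0,0.86]]]'

```text
clock: 2.15
position: [0.5587, 0.209, 0.4039]
tool_rot: [-3.142, 0.001, 0.445]
force: [0.7, 0.3, -0.3]
grip_width: 0.0854
```

```bash
python3 - <<'E'
from workcell import bot
import cv2,pickle
s=bot.observe();print(s["clock"],s["position"],s["tool_rot"],s["qpos"])
d={}
for n in ["scene","top","wrist"]:
    f=bot.grab_frame(n);d[n]=f
pickle.dump(d,open("b.pkl","wb"))
cv2.imwrite("pics/b_w.png",d["wrist"]["pixels"]);cv2.imwrite("pics/b_s.png",d["scene"]["pixels"])
E
```

```text
2.15 [0.55866186 0.20900673 0.40388377] [-3.14153796e+00  1.17260767e-03  4.44777852e-01] [-0.0440285   0.53412125 -0.60032821  1.65658487  0.33626122  1.0571972
 -0.30215759]
```

View pics/b_w.png

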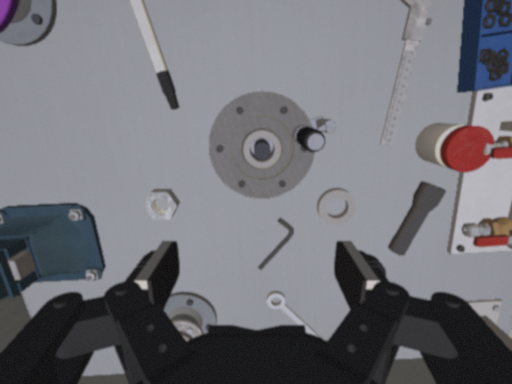

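```bash
python3 - <<'E'
import pickle
from h import *
d=pickle.load(open("b.pkl","rb"))
a=d["wrist"]["pixels"][85:205,200:350]
cv2.imwrite("pics/b_z.png",cv2.resize(a,None,fx=5,fy=5,interpolation=cv2.INTER_CUBIC))
b=d["scene"]["pixels"][185:255,155:235]
cv2.imwrite("pics/b_zs.png",cv2.resize(b,None,fx=8,fy=8,interpolation=cv2.INTER_CUBIC))
E
```

```text
(no output)
```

View pics/b_z.png

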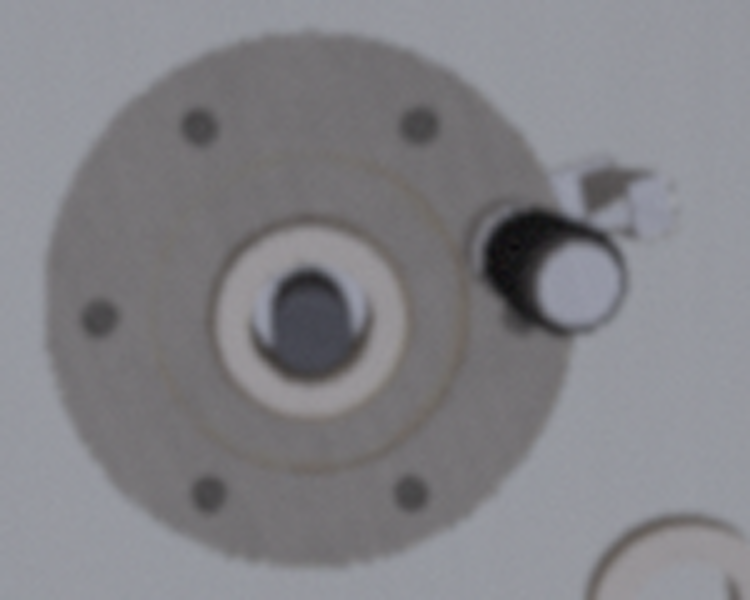

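View pics/b_zs.png

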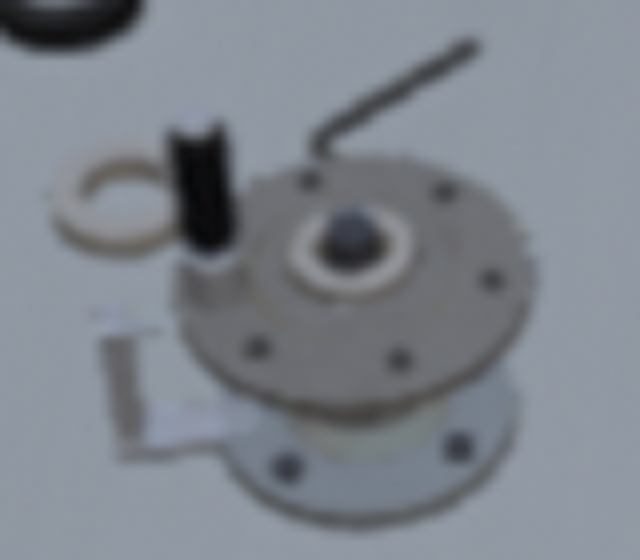

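```bash
python3 - <<'E'
import pickle
from h import *
d=pickle.load(open("b.pkl","rb"))
w=d["wrist"];g=lambda x,y:(200+(x+.5)/5-.5,85+(y+.5)/5-.5)
P=lambda x,y,z:onz(w,*g(x,y),z)
hub=P(311,319,.085);print("hub",hub)
im=w["pixels"];
# disc fit by 6 bolt holes & rim
rim=np.array([(45,300),(318,32),(300,565),(575,330)])
print("rim c", P(310,299,.075))
for n,(x,y,z) in dict(pin=(580,285,.150),post=(655,205,.064),).items():
    X=P(x,y,z)-hub;print(n,P(x,y,z),np.hypot(*X[:2]),np.arctan2(X[1],X[0]))
for n in ["scene","top"]:
    f=d[n]; print(n,proj(f,hub))
# scene: post top zoom
s=d["scene"];gs=lambda x,y:(155+(x+.5)/8-.5,185+(y+.5)/8-.5)
print("hub sc",gs(350,250),onz(s,*gs(350,252),.085))
for n,(x,y,z) in dict(pin=(197,124,.151),post=(110,320,.064),finger=(150,326,.064)).items():
    q=onz(s,*gs(x,y),z);X=q-onz(s,*gs(350,252),.085);print(n,q,np.hypot(*X[:2]),np.arctan2(X[1],X[0]))
# predicted pixels of the pin in wrist for pointer directions
E
```

```text
hub [0.54582972 0.24966363 0.085     ]
rim c [0.5444707  0.25232507 0.075     ]
pin [0.57808446 0.28187673 0.15      ] 0.045585650807531464 0.7847523069905643
post [0.60561704 0.30387396 0.064     ] 0.08070491196024535 0.736515183655242
scene [198.47180185 215.26284884]
top [189.51013817 128.01294629]
hub sc (198.3125, 215.8125) [0.54428649 0.25232762 0.085     ]
pin [0.57487542 0.28436626 0.151     ] 0.04429624206643657 0.8085421460842827
post [0.60535842 0.30571783 0.064     ] 0.08111901503421405 0.7183871878292201
finger [0.592435   0.30057784 0.064     ] 0.06816422796150677 0.7864531935957251
```

```bash
python3 - <<'E'
from workcell import bot
s=bot.observe();print(s["clock"],s["position"],s["tool_rot"])
E
```

```text
2.3 [0.55792049 0.21043799 0.40405572] [-3.14032042e+00  1.07949608e-03  4.47399770e-01]
```

Request:
step_arm --plan '[[[1,3.6,0,0],[1.95,7.25,0,0],[1.95,7.25,0,0],[1.95,7.25,-2,0],[1.95,7.25,-4.5,0],[1.95,7.25,-7,0],[1.95,7.25,-9,0],[1.95,7.25,-9,0],[1.95,7.25,-9,0]]]'

```text
clock: 3.05
position: [0.5777, 0.2822, 0.3136]
tool_rot: [-3.141, 0.003, 0.446]
force: [1.5, 0.8, 0.6]
grip_width: 0.0858
```

```bash
python3 - <<'E'
from workcell import bot
import cv2
s=bot.observe();print(s["clock"],s["position"],s["tool_rot"])
f=bot.grab_frame("wrist");g=bot.grab_frame("scene")
import numpy as np
b=cv2.resize(g["pixels"][150:270,130:290],(512,384))
cv2.imwrite("pics/c.png",cv2.resize(np.vstack([f["pixels"],b]),None,fx=.78,fy=.78))
E
```

```text
3.05 [0.57771508 0.28217411 0.31361739] [-3.14054677e+00  2.83900864e-03  4.46261561e-01]
```

View pics/c.png

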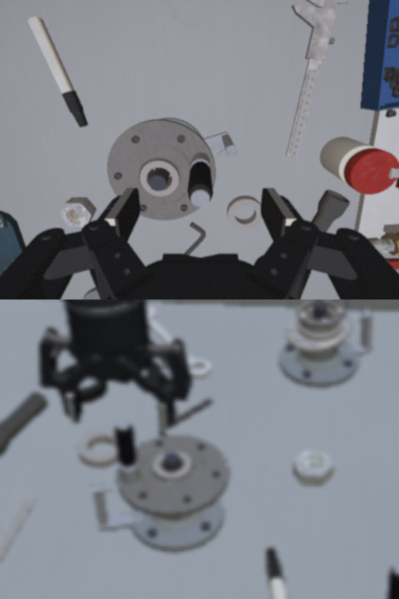

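Request:
step_arm --plan '[[[0,0.1,-1.5,0],[0,0.1,-3,0],[0,0.1,-3.5,0],[0,0.1,-3.5,0],[0,0.1,-3.5,0]]]'

```text
clock: 3.57
position: [0.5781, 0.2839, 0.281]
tool_rot: [-3.14, -0.001, 0.446]
force: [0.3, 0.2, 0.0]
grip_width: 0.0856
```

Request:
step_arm --plan '[[[0,0,0,0],[0,0,0,0],[0,0,0,0],[0,0,0,0],[0,0,0,0],[0,0,0,0],[0,0,0,0],[0,0,0,0],[0,0,0,0],[0,0,0,0]]]' --jaw 1 --force 30

```text
clock: 4.4
position: [0.5778, 0.2835, 0.2812]
tool_rot: [-3.141, 0.001, 0.446]
force: [-6.3, -4.8, 7.6]
grip_width: 0.0194
```

```bash
python3 - <<'E'
from workcell import bot
import cv2
import numpy as np
s=bot.observe();print(s)
f=bot.grab_frame("wrist");g=bot.grab_frame("scene")
b=cv2.resize(g["pixels"][150:270,130:290],(512,384))
cv2.imwrite("pics/d.png",cv2.resize(np.vstack([f["pixels"],b]),None,fx=.78,fy=.78))
E
```

```text
{'clock': 4.4, 'qpos': array([-0.2048549 ,  0.74343133, -0.5340916 ,  1.62537694,  0.45449228,
        0.89994705, -0.46417113]), 'qd': array([-4.84529442e-05, -3.75796541e-04, -8.28285920e-04,  2.19599068e-04,
       -1.25633412e-03,  9.55020375e-04, -1.29694851e-04]), 'joint_efforts': array([-1.05105355e+00, -9.96624470e+01, -1.18211210e+01, -3.23563313e+01,
        4.91923615e-01, -2.27197789e+00,  3.07008682e-02]), 'position': array([0.57775348, 0.28353062, 0.28124668]), 'tool_rot': array([-3.14097096e+00,  5.95758543e-04,  4.46377407e-01]), 'force': array([-6.32509606, -4.76367834,  7.59129682]), 'moment': array([-0.98296664,  1.2240318 , -0.06126481]), 'grip_width': 0.01941945760749928}
```

View pics/d.png

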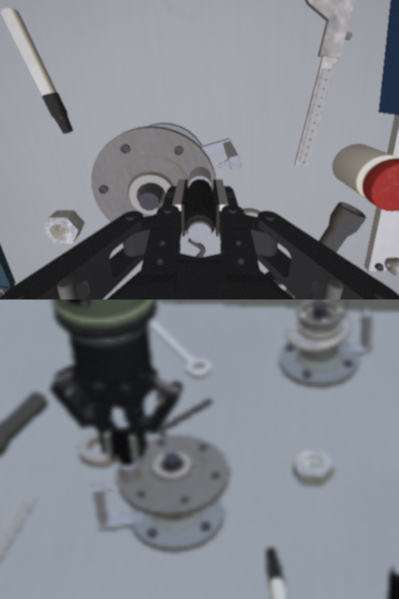

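```bash
cat > rows.py <<'E'
import sys
from h import *
from workcell import bot
ax=np.array([float(sys.argv[1]),float(sys.argv[2])]);tot=float(sys.argv[3]);n=int(sys.argv[4]);hold=int(sys.argv[5])
s=bot.observe();p=s["position"];v=p[:2]-ax;a=np.arctan2(v[1],v[0])
print("t",s["clock"],"p",p.round(4),"ang",a.round(4),"r",np.hypot(*v).round(4),"F",s["force"].round(1),"w",round(s["grip_width"],4),"q",s["qpos"].round(2),"yaw",s["tool_rot"][2].round(3))
for k in range(1,n+1):
    b=a+tot*k/n;q=ax+.046*np.array([np.cos(b),np.sin(b)])
    print(list((100*(q-p[:2])).round(2)),end=" ")
print()
E
python3 rows.py .5447 .2505 0.84 12 0
```

```text
t 4.5 p [0.5778 0.2835 0.2812] ang 0.7843 r 0.0467 F [-4.9 -5.1  7.5] w 0.0191 q [-0.2   0.74 -0.53  1.63  0.45  0.9  -0.46] yaw 0.446
[np.float64(-0.29), np.float64(0.17)] [np.float64(-0.54), np.float64(0.37)] [np.float64(-0.8), np.float64(0.56)] [np.float64(-1.08), np.float64(0.72)] [np.float64(-1.36), np.float64(0.87)] [np.float64(-1.66), np.float64(0.99)] [np.float64(-1.96), np.float64(1.1)] [np.float64(-2.27), np.float64(1.18)] [np.float64(-2.59), np.float64(1.24)] [np.float64(-2.91), np.float64(1.28)] [np.float64(-3.23), np.float64(1.3)] [np.float64(-3.55), np.float64(1.29)]
```

Request:
step_arm --plan '[[[-0.29,0.17,0,0],[-0.54,0.37,0,0],[-0.8,0.56,0,0],[-1.08,0.72,0,0],[-1.36,0.87,0,0],[-1.66,0.99,0,0],[-1.96,1.1,0,0],[-2.27,1.18,0,0],[-2.59,1.24,0,0],[-2.91,1.28,0,0],[-3.23,1.3,0,0],[-3.55,1.29,0,0]]]'

```text
clock: 5.5
position: [0.5419, 0.2972, 0.2814]
tool_rot: [-3.14, -0.0, 0.447]
force: [1.0, 5.0, -2.4]
grip_width: 0.0191
```

```bash
sed -i 's/print(list((100\*(q-p\[:2\])).round(2)),end=" ")/print("[%.2f, %.2f, 0, 0],"%tuple(100*(q-p[:2])),end=" ")/' rows.py; python3 rows.py .5447 .2505 1.2 12 0
```

```text
t 5.5 p [0.5419 0.2972 0.2814] ang 1.6297 r 0.0468 F [ 1.   5.  -2.4] w 0.0191 q [-0.24  0.71 -0.54  1.7   0.45  0.86 -0.53] yaw 0.447
[-0.45, -0.13, 0, 0], [-0.90, -0.23, 0, 0], [-1.34, -0.37, 0, 0], [-1.76, -0.55, 0, 0], [-2.16, -0.77, 0, 0], [-2.54, -1.04, 0, 0], [-2.89, -1.34, 0, 0], [-3.21, -1.67, 0, 0], [-3.49, -2.03, 0, 0], [-3.73, -2.42, 0, 0], [-3.94, -2.83, 0, 0], [-4.10, -3.26, 0, 0],
```

Request:
step_arm --plan '[[[-0.45,-0.1,0,0],[-0.9,-0.2,0,0],[-1.34,-0.35,0,0],[-1.76,-0.53,0,0],[-2.16,-0.75,0,0],[-2.54,-1.02,0,0],[-2.89,-1.33,0,0],[-3.21,-1.67,0,0],[-3.49,-2.03,0,0],[-3.73,-2.42,0,0],[-3.94,-2.83,0,0],[-4.1,-3.26,0,0]]]'

```text
clock: 6.5
position: [0.5003, 0.2643, 0.2813]
tool_rot: [-3.14, 0.0, 0.447]
force: [-4.0, 2.7, -1.3]
grip_width: 0.0191
```

```bash
python3 rows.py .5447 .2508 1.2 12 0
```

```text
t 6.5 p [0.5003 0.2643 0.2813] ang 2.8461 r 0.0464 F [-4.   2.7 -1.3] w 0.0191 q [-0.2   0.64 -0.55  1.84  0.45  0.79 -0.54] yaw 0.447
[-0.08, -0.46, 0, 0], [-0.14, -0.91, 0, 0], [-0.16, -1.37, 0, 0], [-0.14, -1.83, 0, 0], [-0.07, -2.28, 0, 0], [0.05, -2.73, 0, 0], [0.21, -3.16, 0, 0], [0.41, -3.57, 0, 0], [0.65, -3.97, 0, 0], [0.93, -4.33, 0, 0], [1.25, -4.66, 0, 0], [1.59, -4.97, 0, 0],
```

Request:
step_arm --plan '[[[-0.1,-0.46,0,0],[-0.16,-0.91,0,0],[-0.18,-1.37,0,0],[-0.15,-1.83,0,0],[-0.08,-2.28,0,0],[0.05,-2.73,0,0],[0.21,-3.16,0,0],[0.41,-3.57,0,0],[0.65,-3.97,0,0],[0.93,-4.33,0,0],[1.25,-4.66,0,0],[1.59,-4.97,0,0]]]'

```text
clock: 7.5
position: [0.5167, 0.2144, 0.2814]
tool_rot: [-3.139, -0.0, 0.447]
force: [1.7, 5.2, -4.0]
grip_width: 0.019
```

```bash
python3 rows.py .5447 .2508 1.2 12 0
```

```text
t 7.5 p [0.5167 0.2144 0.2814] ang -2.2271 r 0.0459 F [ 1.7  5.2 -4. ] w 0.019 q [-0.11  0.63 -0.55  1.86  0.45  0.78 -0.45] yaw 0.447
[0.37, -0.27, 0, 0], [0.77, -0.49, 0, 0], [1.20, -0.67, 0, 0], [1.64, -0.81, 0, 0], [2.09, -0.91, 0, 0], [2.54, -0.96, 0, 0], [3.00, -0.96, 0, 0], [3.46, -0.92, 0, 0], [3.91, -0.83, 0, 0], [4.35, -0.69, 0, 0], [4.78, -0.52, 0, 0], [5.18, -0.30, 0, 0],
```

Request:
step_arm --plan '[[[0.37,-0.27,0,0],[0.77,-0.49,0,0],[1.2,-0.67,0,0],[1.64,-0.81,0,0],[2.09,-0.91,0,0],[2.54,-0.96,0,0],[3,-0.96,0,0],[3.46,-0.92,0,0],[3.91,-0.83,0,0],[4.35,-0.69,0,0],[4.78,-0.52,0,0],[5.18,-0.3,0,0]]]'

```text
clock: 8.5
position: [0.5684, 0.2118, 0.2813]
tool_rot: [-3.139, 0.001, 0.448]
force: [-5.1, 5.9, 0.9]
grip_width: 0.0188
```

```bash
python3 rows.py .5447 .2508 1.2 12 0; python3 - <<'E'
import numpy as np
from workcell import bot
P=np.array([[.5778,.2835],[.5419,.2972],[.5003,.2643],[.5167,.2144],bot.observe()["position"][:2]])
A=np.c_[2*P,np.ones(len(P))];x=np.linalg.lstsq(A,(P**2).sum(1),rcond=None)[0];print(x[:2],np.sqrt(x[2]+x[0]**2+x[1]**2))
E
```

```text
t 8.5 p [0.5684 0.2118 0.2813] ang -1.0236 r 0.0456 F [-5.1  5.9  0.9] w 0.0188 q [-0.09  0.69 -0.54  1.73  0.45  0.85 -0.39] yaw 0.448
[0.40, 0.23, 0, 0], [0.75, 0.52, 0, 0], [1.07, 0.85, 0, 0], [1.36, 1.21, 0, 0], [1.61, 1.60, 0, 0], [1.82, 2.01, 0, 0], [1.99, 2.43, 0, 0], [2.11, 2.88, 0, 0], [2.19, 3.33, 0, 0], [2.22, 3.79, 0, 0], [2.21, 4.25, 0, 0], [2.15, 4.70, 0, 0], 
[0.54459712 0.25124728] 0.046157793884919966
```

```bash
python3 - <<'E'
from workcell import bot
from h import *
import pickle
d={n:bot.grab_frame(n) for n in ["scene","top","wrist"]};pickle.dump(d,open("e.pkl","wb"))
for n in d:
    f=d[n];u,v=proj(f,[.585,.285,.07]);print(n,u,v)
    u=int(u);v=int(v);c=f["pixels"][max(0,v-40):v+40,max(0,u-50):u+50];print(max(0,u-50),max(0,v-40))
    cv2.imwrite(f"pics/e_{n}.png",cv2.resize(c,None,fx=7,fy=7,interpolation=cv2.INTER_CUBIC))
E
```

```text
scene 179.03841087396978 221.3598441522851
129 181
top 174.41314272481102 112.69043036912149
124 72
wrist 325.0249024018749 138.38469884815473
275 98
```

View pics/e_wrist.png

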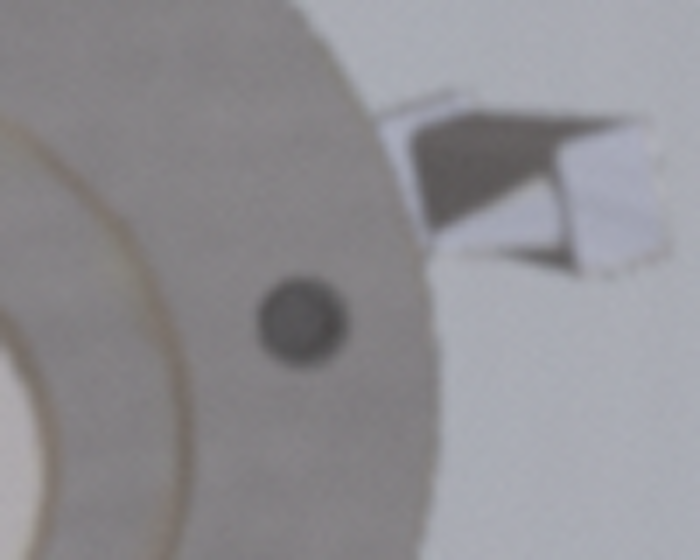

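View pics/e_scene.png

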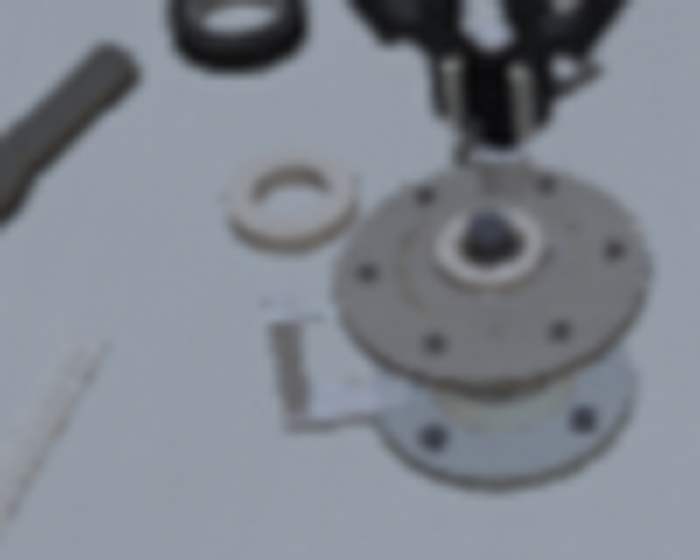

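View pics/e_top.png

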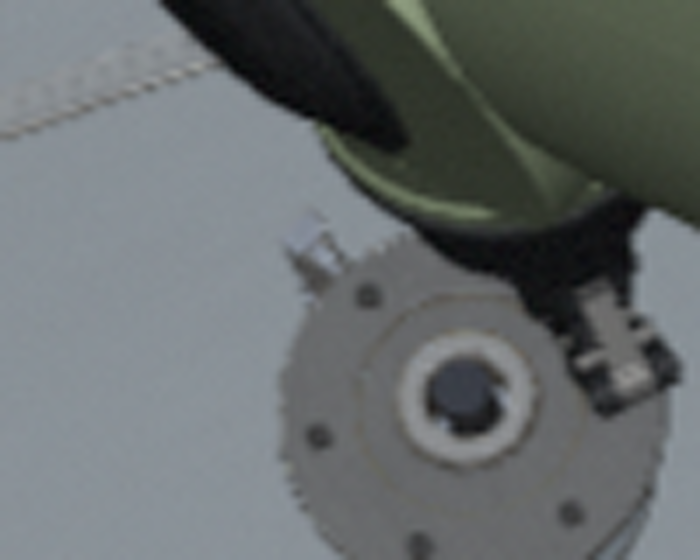

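```bash
python3 - <<'E'
from h import *
import pickle
d=pickle.load(open("e.pkl","rb"))
f=d["wrist"];u,v=proj(f,[.5446,.2512,.085]);print(u,v)
u=int(u);v=int(v);print(u-50,v-40)
cv2.imwrite("pics/e_hub.png",cv2.resize(f["pixels"][v-40:v+40,u-50:u+50],None,fx=7,fy=7,interpolation=cv2.INTER_CUBIC))
g=lambda x,y,ox,oy:(ox+(x+.5)/7-.5,oy+(y+.5)/7-.5)
def ang(X,ax): X=X[:2]-ax; return np.hypot(*X).round(4),np.arctan2(X[1],X[0]).round(3)
ax=np.array([.5446,.2512])
for p in [(612,205),(432,240),(560,210),(640,120),(665,255),(575,275),(560,155)]:
    X=onz(f,*g(*p,275,98),.064);print("w",p,X.round(4),ang(X,ax))
for p in [(292,310),(335,318)]:
    X=onz(d["scene"],*g(*p,129,181),.064);print("s",p,X.round(4),ang(X,ax),ang(X,onz(d["scene"],*g(487,245,129,181),.085)[:2]))
t=d["top"]
for p in [(315,238)]:
    X=onz(t,*g(*p,124,72),.064);h=onz(t,*g(467,397,124,72),.085);print("t",p,X.round(4),h,ang(X,ax),ang(X,h[:2]))
E
```

```text
247.62063442414663 161.9980559448023
197 121
w (612, 205) [0.6054 0.3026 0.064 ] (np.float64(0.0796), np.float64(0.702))
w (432, 240) [0.5914 0.2922 0.064 ] (np.float64(0.0622), np.float64(0.72))
w (560, 210) [0.6011 0.3    0.064 ] (np.float64(0.0747), np.float64(0.713))
w (640, 120) [0.6035 0.3105 0.064 ] (np.float64(0.0836), np.float64(0.789))
w (665, 255) [0.6126 0.3008 0.064 ] (np.float64(0.0842), np.float64(0.631))
w (575, 275) [0.6057 0.2954 0.064 ] (np.float64(0.0754), np.float64(0.626))
w (560, 155) [0.5983 0.3044 0.064 ] (np.float64(0.0756), np.float64(0.781))
s (292, 310) [0.6003 0.3037 0.064 ] (np.float64(0.0765), np.float64(0.756)) (np.float64(0.0757), np.float64(0.768))
s (335, 318) [0.5839 0.298  0.064 ] (np.float64(0.0611), np.float64(0.873)) (np.float64(0.0604), np.float64(0.89))
t (315, 238) [0.6033 0.2991 0.064 ] [0.54521376 0.24800281 0.085     ] (np.float64(0.0758), np.float64(0.684)) (np.float64(0.0774), np.float64(0.722))
```

View pics/e_hub.png

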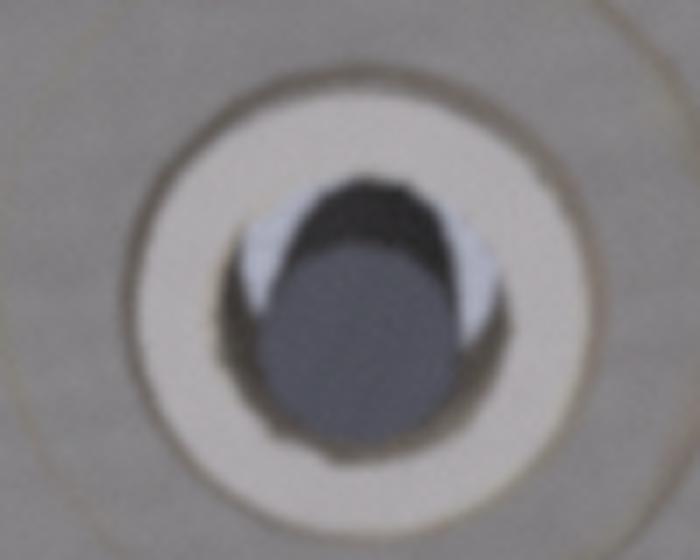

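```bash
python3 - <<'E'
from h import *
import pickle
d=pickle.load(open("e.pkl","rb"))
f=d["wrist"]
g=lambda x,y,ox,oy:(ox+(x+.5)/7-.5,oy+(y+.5)/7-.5)
def ang(X,ax): X=X[:2]-ax; return np.hypot(*X).round(4),np.arctan2(X[1],X[0]).round(3)
h=onz(f,*g(362,315,197,121),.085);print(h)
for p in [(612,205),(432,240),(560,210)]:
    X=onz(f,*g(*p,275,98),.064);print(ang(X,h[:2]))
E
python3 rows.py .5446 .2512 1.2 12 0
```

```text
[0.54593925 0.24932517 0.085     ]
(np.float64(0.0798), np.float64(0.731))
(np.float64(0.0625), np.float64(0.757))
(np.float64(0.0749), np.float64(0.744))
t 8.65 p [0.5686 0.212  0.2814] ang -1.021 r 0.046 F [-2.1  4.7 -0.8] w 0.0191 q [-0.09  0.69 -0.54  1.73  0.45  0.84 -0.39] yaw 0.448
[0.38, 0.26, 0, 0], [0.73, 0.55, 0, 0], [1.05, 0.88, 0, 0], [1.34, 1.24, 0, 0], [1.59, 1.63, 0, 0], [1.80, 2.04, 0, 0], [1.96, 2.47, 0, 0], [2.09, 2.91, 0, 0], [2.16, 3.37, 0, 0], [2.20, 3.82, 0, 0], [2.18, 4.28, 0, 0], [2.12, 4.74, 0, 0],
```

Request:
step_arm --plan '[[[0.38,0.26,0,0],[0.73,0.55,0,0],[1.05,0.88,0,0],[1.34,1.24,0,0],[1.59,1.63,0,0],[1.8,2.04,0,0],[1.96,2.47,0,0],[2.09,2.91,0,0],[2.16,3.37,0,0],[2.2,3.82,0,0],[2.18,4.28,0,0],[2.12,4.74,0,0]]]'

```text
clock: 9.65
position: [0.59, 0.259, 0.2813]
tool_rot: [-3.14, 0.001, 0.447]
force: [-5.0, -2.8, 4.3]
grip_width: 0.019
```

```bash
python3 rows.py .5446 .2512 0.56 8 0
```

```text
t 9.65 p [0.59   0.259  0.2813] ang 0.17 r 0.0461 F [-5.  -2.8  4.3] w 0.019 q [-0.16  0.74 -0.53  1.62  0.45  0.9  -0.42] yaw 0.447
[-0.08, 0.31, 0, 0], [-0.16, 0.62, 0, 0], [-0.27, 0.93, 0, 0], [-0.40, 1.22, 0, 0], [-0.55, 1.51, 0, 0], [-0.72, 1.78, 0, 0], [-0.91, 2.04, 0, 0], [-1.12, 2.29, 0, 0],
```

Request:
step_arm --plan '[[[-0.08,0.31,0,0],[-0.16,0.62,0,0],[-0.27,0.93,0,0],[-0.4,1.22,0,0],[-0.55,1.51,0,0],[-0.72,1.78,0,0],[-0.91,2.04,0,0],[-1.12,2.29,0,0],[-1.14,2.31,0,0],[-1.14,2.31,0,0],[-1.14,2.31,0,0]]]'

```text
clock: 10.57
position: [0.5785, 0.2825, 0.2813]
tool_rot: [-3.139, 0.001, 0.448]
force: [-0.9, 1.1, 0.1]
grip_width: 0.019
```

```bash
python3 rows.py .5446 .2512 0.05 1 0;python3 - <<'E'
from workcell import bot
from h import *
import pickle
d={n:bot.grab_frame(n) for n in ["scene","wrist"]};pickle.dump(d,open("g.pkl","wb"))
f=d["wrist"];u,v=map(int,proj(f,[.57,.27,.1]));u0,v0=u-75,v-60;print(u0,v0)
cv2.imwrite("pics/g.png",cv2.resize(f["pixels"][v0:v0+120,u0:u0+150],None,fx=5,fy=5,interpolation=cv2.INTER_CUBIC))
E
```

```text
t 10.5667 p [0.5785 0.2825 0.2813] ang 0.7453 r 0.0461 F [-0.9  1.1  0.1] w 0.019 q [-0.2   0.74 -0.53  1.62  0.45  0.9  -0.46] yaw 0.448
[-0.17, 0.16, 0, 0], 
159 189
```

View pics/g.png

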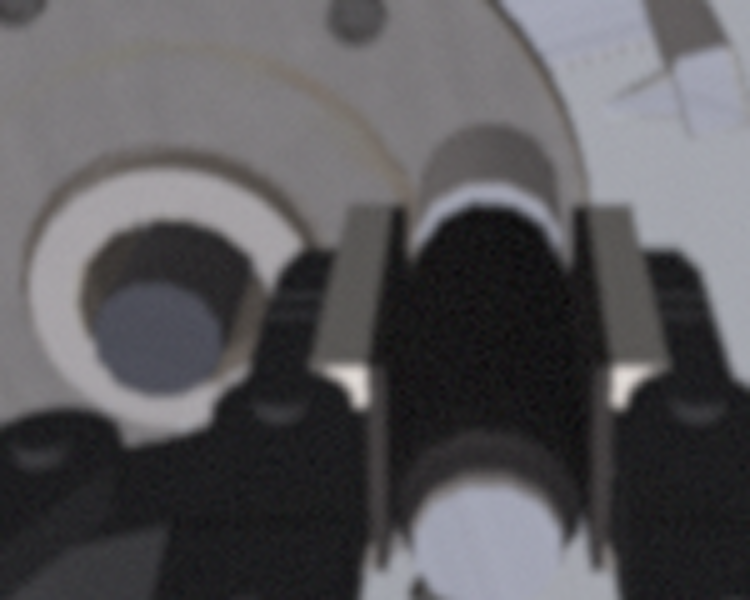

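Request:
step_arm --plan '[[[0,0,0,0],[0,0,0,0],[0,0,0,0],[0,0,0,0],[0,0,0,0],[0,0,0,0],[0,0,0,0],[0,0,0,0],[0,0,0,0],[0,0,0,0]]]' --jaw 0

```text
clock: 11.5
position: [0.5786, 0.2823, 0.2814]
tool_rot: [-3.139, 0.001, 0.447]
force: [0.8, -0.4, 0.1]
grip_width: 0.0854
```

Request:
step_arm --plan '[[[0,0,2,0],[0,0,4,0],[0,0,6,0],[0,0,8,0],[0,0,11,0],[-0.5,-2.5,12.3,0],[-1.2,-5,12.3,0],[-2,-7.3,12.3,0],[-2,-7.3,12.3,0],[-2,-7.3,12.3,0],[-2,-7.3,12.3,0],[-2,-7.3,12.3,0]]]'

```text
clock: 12.5
position: [0.5586, 0.2102, 0.4043]
tool_rot: [-3.139, 0.001, 0.448]
force: [1.2, 0.8, 0.8]
grip_width: 0.0852
```

```bash
python3 - <<'E'
from workcell import bot
from h import *
import pickle
s=bot.observe();print(s["clock"],s["position"],s["force"],s["grip_width"])
d={n:bot.grab_frame(n) for n in ["scene","top","wrist"]};pickle.dump(d,open("k.pkl","wb"))
a=d["wrist"]["pixels"][85:205,200:350]
cv2.imwrite("pics/k_z.png",cv2.resize(a,None,fx=5,fy=5,interpolation=cv2.INTER_CUBIC))
b=d["scene"]["pixels"][185:255,155:235]
cv2.imwrite("pics/k_zs.png",cv2.resize(b,None,fx=8,fy=8,interpolation=cv2.INTER_CUBIC))
E
```

```text
12.5 [0.55863735 0.21020548 0.40431226] [1.15853182 0.81825215 0.77143114] 0.0852474212967695
```

View pics/k_z.png

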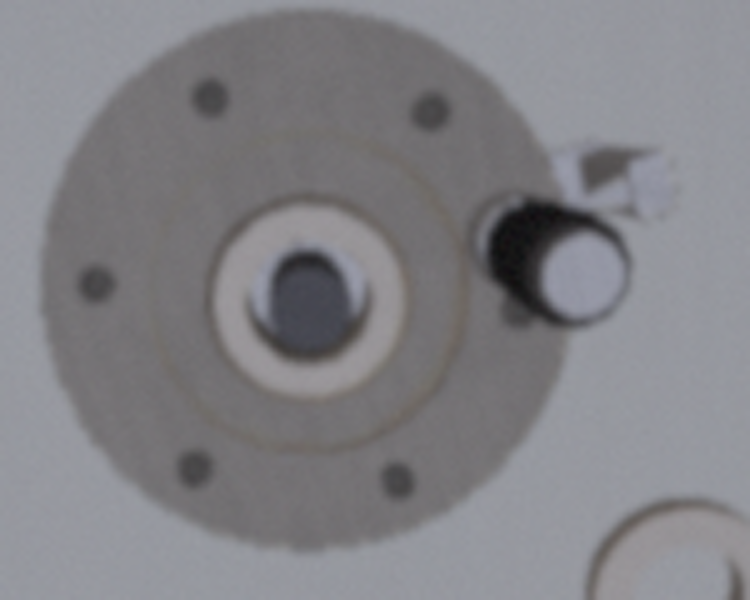

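View pics/k_zs.png

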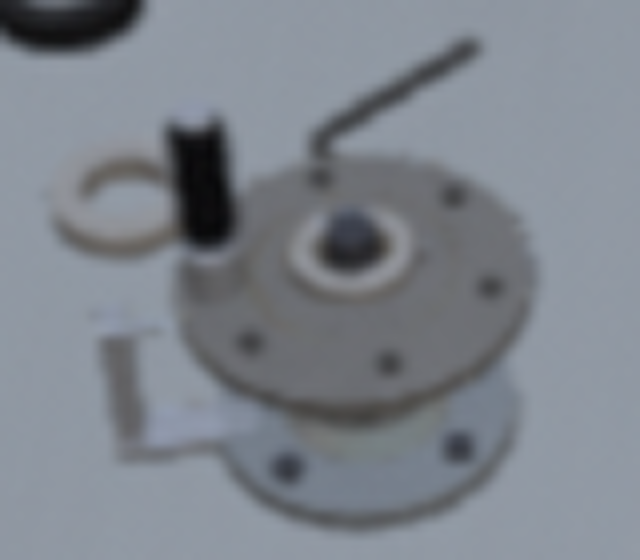

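```bash
python3 - <<'E'
import pickle
from h import *
g=lambda x,y:(200+(x+.5)/5-.5,85+(y+.5)/5-.5)
B0=[(200,127),(420,126),(100,319),(209,495),(411,494)];B1=[(210,98),(431,112),(96,284),(194,469),(398,481)]
res=[]
for n,B,hub,pin,post in [("b",B0,(311,319),(580,285),(655,205)),("k",B1,(309,300),(585,276),(655,184))]:
    f=pickle.load(open(n+".pkl","rb"))["wrist"];P=lambda q,z:onz(f,*g(*q),z)[:2]
    h=P(hub,.085)
    Z=np.array([P(q,.076) for q in B]);res.append(Z)
    for q,z in [(pin,.150),(post,.064)]:
        X=P(q,z)-h;print(n,np.hypot(*X).round(4),np.arctan2(X[1],X[0]).round(3))
    # bolt circle
    A=np.c_[2*Z,np.ones(5)];x=np.linalg.lstsq(A,(Z**2).sum(1),rcond=None)[0];c=x[:2];print("hub",h,"boltc",c,"r",np.sqrt(x[2]+c@c))
    print(np.arctan2(*(Z-c).T[::-1]).round(3))
    X=P(post,.064)-c;print("post from boltc",np.arctan2(X[1],X[0]));X=P(pin,.150)-c;print("pin from boltc",np.arctan2(X[1],X[0]))
E
```

```text
b 0.0456 0.785
b 0.0807 0.737
hub [0.54582972 0.24966363] boltc [0.54632514 0.24875423] r 0.04670831343762763
[ 2.555  1.508 -2.683 -1.635 -0.593]
post from boltc 0.7489480285528397
pin from boltc 0.8064053272917172
k 0.0459 0.719
k 0.0809 0.738
hub [0.54594443 0.24928859] boltc [0.54616941 0.24868613] r 0.04670015756663497
[ 2.483  1.435 -2.756 -1.709 -0.659]
post from boltc 0.7449725975192051
pin from boltc 0.7322569194545605
```

```bash
python3 - <<'E'
from workcell import bot
print(bot.job_done(), bot.observe()["clock"])
E
```

```text
the job is handed in; nothing more can be done
the job is handed in; nothing more can be done
```

I gripped the grey rotor flange's handle and turned it counter-clockwise through about one full turn, so it is back next to its pointer. I then opened the jaws, lifted clear and handed the job in at about 12.7 s. The forces reported after each move stayed below about 11 N. I kept the hand away from the bearing stand and the purple look-alike, and took no separate picture to check them.

**Final position:** in the last wrist view the handle stands at 0.72–0.73 rad and the pointer at 0.74–0.745 rad. That puts it about 0.01–0.02 rad short of exact alignment, within the camera error.

**Net turn:** the disc's bolt holes ended 0.07 rad behind where they began, because the handle started about 0.05–0.07 rad past the pointer. I aimed for the pointer, not the exact starting angle.

**Checks that disagreed:**
- **Arm's readings:** these gave 0.745 rad at release and a net change of only −0.03 rad, against −0.07 rad from the bolt holes. The likely cause is slack in the grip.
- **Scene camera:** its start reading put the handle 0.09 rad past the pointer, against 0.05 rad from the wrist camera. By the scene camera, the final position would be about 0.02 rad past the pointer instead of slightly short.

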